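# Change over the pallets on the measuring room's loading rack

### The arm

A 7-joint arm with a two-finger parallel gripper is mounted at the origin on the work surface. World frame = base frame: x ahead of the robot, y to its left, z up, the work surface at z = 0. Lengths are in m, angles in degrees, forces in N, time in s.
With the tool pointing down it reaches from about 0.425 to 0.925 m from the base axis. Payload 6.8 kg.
Tool frame: the origin (TCP) lies midway between the tips of the shut fingers; the grasp point (between the pads) lies ctrl.grip_depth behind it (ctrl.grip_depth is the distance from the TCP to the grasp point, in m); x points along the fingers, y is the direction in which the jaws open and shut, and the axes are right-handed (so a half turn about x gives the same grasp; the last joint's range is limited). The gripper opens to 85 mm and grips with 20 to 120 N. Pads are 22 mm wide; open, the fingers measure 114 mm over their backs; the gripper's body (76 mm by 85 mm) begins 54 mm behind the grasp point. The pads swing forward as they close: fully open they stand 13 mm farther back than shut.
Start: joints at [-81.824, 27.33, 1.283, 89.118, -0.659, 63.558, -4.761], TCP at [0.168, 0.654, 0.231] pointing down, gripper open.
Joint ranges: [-169.35, 169.35], [-19.33, 120.38], [-80.79, 83.38], [13.8, 139.57], [-78.32, 258.32], [9.67, 109.79], [-169.56, 169.56]. Speed limits (degrees/s): [136.94, 136.94, 180, 180, 180, 180, 180].

### API

Orientations are given as a 3x3 rotation matrix whose columns are the frame's x, y, z axes.
In Python, from rig import ctrl gives the robot as it stands. The module is installed in compiled form; this text tells all that it offers.
- The arm moves only by the tool step_arm, never from a script. Its argument "commands" is a list of rows, each an object with "rotation": the turn, a rotation vector about the tool's x, y, z in degrees, a list of three; "dp": the shift along the tool's x, y, z in m, a list of three; "grip": the gripper's target within -1 to 1 (shut at 1, half-way at 0, fully open at -1). In form: [{"rotation": [wx, wy, wz], "dp": [x, y, z], "grip": grip}, ...]. A call has exactly 10 rows; each row shifts and turns the commanded pose from where the row before left it, along the tool's axes as they then stand; what a row does not reach is not made up. A row lasts 1/10 s, in which the tool goes at most 50 mm and 8.59 degrees, less where a joint would pass 70% of its speed; a pose out of reach is approached as far as the arm can. A call is refused whole if a number of a shift passes 0.05 or a number of a turn 8.59, either way. A call with a gripper value outside its range is refused whole. The fingers move at their own pace and stop on an object; "grip_force" is the grip in N (left out, the last holds). Time passes only in rows, so rows that do not move let the fingers close, or fill a call up. It gives the time, the measured TCP pose, the force and the opening at its end, in the units of the state.
- ctrl.get_state(): the state, without advancing time (a new reading comes with each control period).
- ctrl.grab_frame(name): name is "scene" or "side" or "wrist"; returns a dict with "pixels" (384x512x3 uint8, red, green, blue), "fov_y" (degrees; the focal length in pixels is half the picture's height over the tangent of half this angle, whatever the lens; pixels are square), "cx", "cy" (the principal point, pixels), "R" (3x3) and "t" (3): a world point X has camera coordinates R X + t. Camera axes: x right, y down, z forward; pixel columns grow to the right and rows downward; lengths in m; the calibration is good to about 2 mm. A picture is of the moment at which its call begins. There is no depth.
- ctrl.sign_off(): hands the job in, once; it reports no verdict.
The state is a dict: "time_s": time; "qpos": joint angles; "joint_velocities": joint speeds; "joint_efforts": joint torques, N m; "ee_pos": TCP position; "tool_rot": TCP orientation; "wrist_force": force on the tool from outside, world axes, zero at the start; "moment": the same for the moment, N m; "opening": finger opening in m.
Only numpy, scipy, OpenCV 4.12 (cv2) and the standard library are available. Lean on these libraries where they do the work, as an engineer would, in place of code of your own. Each camera call takes 0.05 s, during which the arm holds its last target. There are 200 camera calls.

### The job

One pallet of the loading rack was left part-way out and empty: push it fully home with a finger. Hook a fingertip behind the upturned lip of the pallet that carries the forked lever casting and draw it out along its rails, fully to its stop, so that the casting can be unloaded. Do not grip or lift anything: the casting rides along in its place, and the third pallet and everything else is left as it is.

Things in the scene. Friction and masses are not known exactly. Their poses are not given: they have to be found in the camera images.
- rack: Loading rack fixed on the granite: flat dark steel plate 380 x 500 x 12 mm with three slide units in a row, 130 mm apart; which pallet is in which place varies. Origin: on the granite, under the middle of the centre pallet's lip travel (plate reaches x -100 to 280, y -250 to 250 mm). x points away from the robot along the rails (pallets are drawn out to -x), y along the row, z up.
- lip_casting (a point): Pull lip of the pallet with the forked lever casting: point on the lip's top edge, at its inner face (away from the robot), mid-width; axes as the rack's. The lip is a 4 mm aluminium strip standing up along the whole 110 mm front edge (robot's side), its top 74 mm above the granite; below 70 mm a fold on its outer face makes it 8 mm thick. Behind it 50 mm of plate is free.
- lip_empty (a point): The same point on the identical lip of the empty pallet, which carries only two low parallels and three 18 mm locating pins. Axes as the rack's.
- lip_housing (a point): The same point on the identical lip of the third pallet, which carries a round flanged housing. Axes as the rack's.
- pallet_casting (a joint): How far the casting's pallet is out, m: 0 fully home (start), 0.140 at its out stop. Each pallet is a bare aluminium hole-grid plate 190 (along the rails) x 110 x 12 mm, top face 50 mm above the granite, captive on two rails: it only slides, takes about 3 N, and stays where it is left. Both ends are hard stops.
- pallet_empty (a joint): How far the empty pallet is out, m: 0 fully home, 0.140 at its out stop. It starts 45 to 105 mm out. Same build as the casting's pallet.
- pallet_housing (a joint): How far the third pallet is out, m: 0 fully home. It starts home.
- nest_casting (a point): Where the casting belongs on its pallet: the top of the two 8 mm parallels, 120 mm behind the lip's inner face, in the middle of the pallet's width.
- nest_housing (a point): Where the housing belongs on its pallet: the top of its three 8 mm rest buttons, 120 mm behind the lip's inner face, in the middle of the pallet's width.
- casting_mid (a point): Centre of the forked lever casting, half-way up: aluminium, 120 mm long along the rails (67 mm towards the lip), 42 mm wide, 34 mm high, about 0.3 kg, fork towards the lip. It lies loose on the parallels between locating pins, 17 mm above point nest_casting; its top is 92 mm above the granite.
- housing_mid (a point): Centre of the round flanged housing, half-way up: aluminium, flange 84 mm across, 42 mm high, loose on its pallet, 21 mm above point nest_housing; its top is 100 mm above the granite.
- setting_ring: Loose steel ring 44 mm across, 16 mm high, standing on the rack's base plate beside the pallets (+y side). Origin under its centre.
- ref_sphere: Loose reference ball on a post, 40 mm foot, 68 mm high, on the rack's base plate beside the pallets (-y side). Origin under its centre.
- gauge_block: Loose steel block 75 x 50 x 25 mm on the granite, right of the rack. Origin under its centre.
- cleaner_can: Loose can 80 mm across, 95 mm high on the granite, right of the rack. Origin under its centre.
- hex_driver: Loose screwdriver 180 mm long lying on the granite, left of the rack.
- stylus_box: Loose small case 110 x 75 x 39 mm on the granite, left of the rack. Origin under its centre.

How it is judged (in metres and radians):
On the way:
1. The casting's pallet is drawn by fingers pulling on the inner face of its lip (value of joint pallet_casting above 0.02 m and contact force between the fingers and pallet_casting_c0 above 0.5 N), for 0.05 s.
At the end, for the whole second after the job is handed in: The casting's pallet is within 8 mm of its out stop and at rest, the empty pallet and the housing's pallet are within 8 mm of home, and casting and housing still lie level in their places on their pallets (within 12 mm) (value of joint pallet_casting above 0.132 m and value of joint each of pallet_empty, pallet_housing below 0.008 m and horizontal distance between casting_mid and nest_casting below 0.012 m and z of casting_mid in the frame of nest_casting between 0.01 and 0.024 m and angle between each of casting_mid, housing_mid's own z axis and vertical below 0.12 rad and horizontal distance between housing_mid and nest_housing below 0.012 m and velocity of joint pallet_casting between -0.01 and 0.01 m/s); the robot touches nothing.
It fails at once if a pallet's lip is pinched between the fingers (inner and outer face pressed at once) ((contact force between the fingers and pallet_casting_c0 above 2 N and contact force between the fingers and pallet_casting_c1 above 2 N) or (contact force between the fingers and pallet_empty_c0 above 2 N and contact force between the fingers and pallet_empty_c1 above 2 N) or (contact force between the fingers and pallet_housing_c0 above 2 N and contact force between the fingers and pallet_housing_c1 above 2 N)).
It fails at once if the casting is lifted or pushed out of its place on the pallet (z of casting_mid in the frame of nest_casting above 0.03 m or horizontal distance between casting_mid and nest_casting above 0.02 m).
It fails at once if the third pallet is drawn out or its housing lifted or shifted (value of joint pallet_housing above 0.02 m or distance of housing_mid from where it was at the start of the episode above 0.025 m).
It fails at once if a bystander is moved by more than 25 mm (distance of any of setting_ring, ref_sphere, gauge_block, cleaner_can, hex_driver, stylus_box from where it was at the start of the episode above 0.025 m).
It also fails if it takes over 42 s, if anything falls off the work surface, if the arm or the gripper's body presses on something with over 40 N, if the wrist force passes 120 N, or if a joint passes its speed limit or range.

## Working session

There is one attempt and no reset: what is moved stays moved. The work goes in short steps, Python scripts to look and compute and a tool call to move; the robot and the scene stay as the last step left them, time stands still between calls to the robot, and variables do not carry over. Pictures are saved under pics/ and viewed, about 8 in all and at most 12, crops included, and the job is handed in when it is done.

Besides the shell and the picture viewer there is one more tool, called after "Emit:" as a command line: name --argument value ..., lists and objects as JSON in quotes. step_arm: Moves the arm, as the interface text tells. Its arguments: {"type":"object","properties":{"commands":{"type":"array","items":{"type":"object","properties":{"rotation":{"type":"array","items":{"type":"number"}},"dp":{"type":"array","items":{"type":"number"}},"grip":{"type":"number"}}}},"grip_force":{"type":"number"}},"required":["commands"]}

```bash
mkdir -p pics
cat > h.py <<'E'
import numpy as np, cv2
from rig import ctrl
def grab(n,f):
    d=ctrl.grab_frame(n); cv2.imwrite(f'pics/{f}.png',d['pixels'][:,:,::-1]); np.savez(f'pics/{f}.npz',**d); return d
def load(f): return dict(np.load(f'pics/{f}.npz'))
def K(d):
    f=192/np.tan(np.radians(d['fov_y'])/2); return f
def onplane(d,u,v,z):
    f=K(d); r=d['R'].T@np.array([(u-d['cx'])/f,(v-d['cy'])/f,1]); c=-d['R'].T@d['t']
    return c+r*(z-c[2])/r[2]
def proj(d,X):
    p=d['R']@np.array(X)+d['t']; return p[:2]/p[2]*K(d)+[d['cx'],d['cy']]
E
python3 - <<'E'
from h import *
a=grab('scene','s0');b=grab('side','d0')
for d in(a,b): print(d['fov_y'],d['cx'],d['cy'],-d['R'].T@d['t'],d['R'][2])
s=ctrl.get_state();print(s['ee_pos'],s['tool_rot'],s['time_s'],s['opening'],ctrl.grip_depth)
cv2.imwrite('pics/both0.png',cv2.resize(np.hstack([a['pixels'],b['pixels']])[:,:,::-1],(800,300),interpolation=cv2.INTER_AREA))
E
```

```text
48.05182928936599 260.17437804225506 195.29636732641873 [1.66140968 0.00578113 0.8940753 ] [-0.78729407  0.00683298 -0.61653983]
43.15513686269885 261.3637899452042 199.89360226943398 [0.38766238 1.10524721 0.94746225] [ 0.14751163 -0.77531888 -0.61410174]
[0.16741388 0.65337042 0.23042582] [[-2.86218606e-04  2.48191046e-01  9.68711063e-01]
 [-1.61437075e-03  9.68709725e-01 -2.48191181e-01]
 [-9.99998656e-01 -1.63489573e-03  1.23409617e-04]] 0.1 0.08562580267248443 0.0187
```

View pics/s0.png

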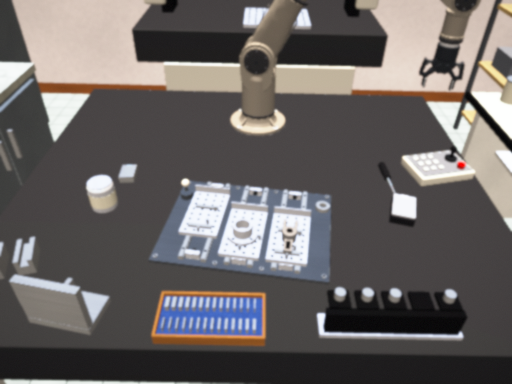

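View pics/d0.png

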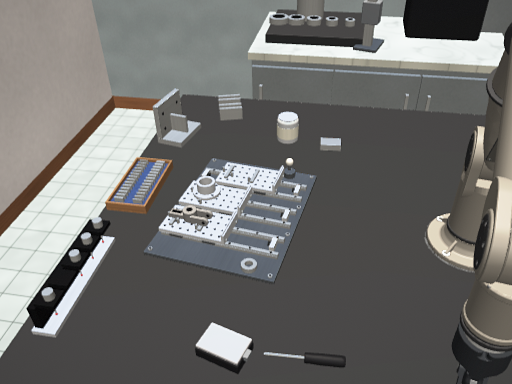

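The scene view looks back at the robot. The casting pallet is on the +y side (about 290,235), the housing in the centre (242,230), and the empty one on the -y side, part-way out (205,212). I'll enlarge both views.

Run:
```python
from h import *
a=load('s0')['pixels'][170:285,145:345,::-1];b=load('d0')['pixels'][150:285,140:325,::-1]
cv2.imwrite('pics/s0c.png',cv2.resize(a,None,fx=4,fy=4,interpolation=2));cv2.imwrite('pics/d0c.png',cv2.resize(b,None,fx=4,fy=4,interpolation=2))
```

```text
(no output)
```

View pics/s0c.png

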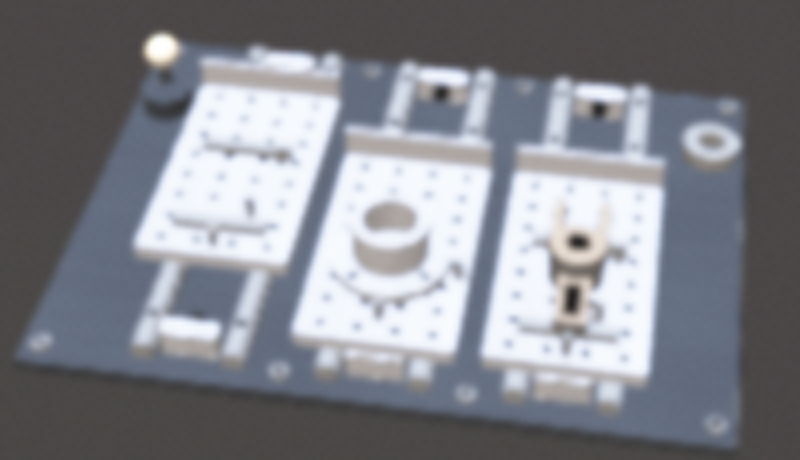

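View pics/d0c.png

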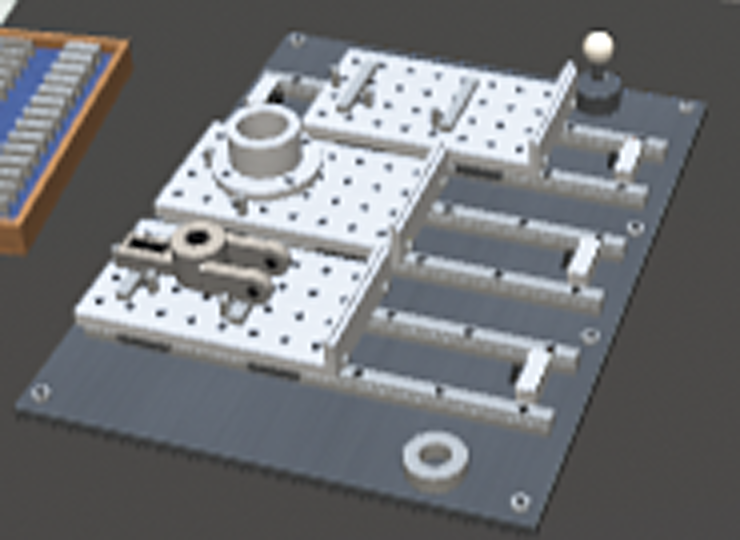

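Run:
```python
from h import *
a=load('s0');b=load('d0')
S=lambda x,y,z:onplane(a,x/4+145,y/4+170,z)
D=lambda x,y,z:onplane(b,x/4+140,y/4+150,z)
r=lambda v:np.round(v,4)
# rack coordinates known: corners
sc=[S(745,98,.012),S(738,450,.012),S(15,360,.012)]; so=[(-.1,.25),(.28,.25),(.28,-.25)]
dc=[D(290,32,.012),D(708,105,.012),D(537,530,.012),D(15,408,.012)]; do=[(.28,-.25),(-.1,-.25),(-.1,.25),(.28,.25)]
def fit(o,w):
    o=np.array(o);w=np.array(w)[:,:2];oc=o-o.mean(0);wc=w-w.mean(0)
    th=np.arctan2((oc[:,0]*wc[:,1]-oc[:,1]*wc[:,0]).sum(),(oc*wc).sum());R=np.array([[np.cos(th),-np.sin(th)],[np.sin(th),np.cos(th)]])
    t=w.mean(0)-R@o.mean(0);print(np.degrees(th),r(t),'res',r(w-(o@R.T+t)).tolist());return R,t
R1,t1=fit(so,sc);R2,t2=fit(do,dc);R,t=fit(so+do,sc+dc)
for n,p,q in[('cast',(517,147),(665,158)),('hous',(347,127),(493,140)),('empty',(203,60),(341,74))]:
    P,Q=S(*p,.074),S(*q,.074);print(n,r(P),r(Q),'rack',r(R.T@((P+Q)[:2]/2-t)),np.linalg.norm(P-Q))
for n,p,q in[('cast',(332,345),(390,240)),('hous',(392,232),(443,145)),('empty',(535,150),(573,62))]:
    P,Q=D(*p,.074),D(*q,.074);print(n,r(P),r(Q),'rack',r(R.T@((P+Q)[:2]/2-t)),np.linalg.norm(P-Q))
```

```text
-7.532636746113523 [ 0.5911 -0.0075] res [[-0.0021, 0.0], [0.0022, -0.0015], [-0.0, 0.0015]]
-7.76932332922116 [ 5.828e-01 -3.000e-04] res [[-0.0007, 0.0006], [0.0019, 0.0021], [0.0007, -0.0014], [-0.0019, -0.0014]]
-7.8331022299051 [ 0.5862 -0.003 ] res [[0.0013, -0.0048], [0.0059, -0.0044], [0.0063, -0.0017], [-0.0038, 0.0035], [-0.0013, 0.0046], [-0.003, 0.0012], [-0.0055, 0.0016]]
cast [0.6683 0.0574 0.074 ] [0.6775 0.1673 0.074 ] rack [0.0702 0.1261] 0.11034075291340088
hous [ 0.6488 -0.0708  0.074 ] [0.6606 0.0395 0.074 ] rack [ 0.0696 -0.0033] 0.11095340708585047
empty [ 0.5683 -0.1897  0.074 ] [ 0.5828 -0.0795  0.074 ] rack [ 0.0073 -0.1318] 0.11115359030689943
cast [0.6707 0.175  0.074 ] [0.6564 0.0598 0.074 ] rack [0.0602 0.1298] 0.11613910921691327
hous [0.657  0.0506 0.074 ] [ 0.6413 -0.0588  0.074 ] rack [0.0625 0.0075] 0.11051820571870118
empty [ 0.5713 -0.0637  0.074 ] [ 0.5599 -0.1864  0.074 ] rack [-0.0038 -0.1238] 0.12319856297900768
```

Emit:
step_arm --commands '[{"rotation": [-6.7, 0, 0], "dp": [0, 0, 0], "grip": 1}, {"rotation": [0, 0, 0], "dp": [0, -0.03, 0.036], "grip": 1}, {"rotation": [0, 0, 0], "dp": [0, -0.03, 0.036], "grip": 1}, {"rotation": [0, 0, 0], "dp": [0, -0.03, 0.036], "grip": 1}, {"rotation": [0, 0, 0], "dp": [0, -0.03, 0.036], "grip": 1}, {"rotation": [0, 0, 0], "dp": [0, -0.03, 0.036], "grip": 1}, {"rotation": [0, 0, 0], "dp": [0, -0.03, 0.036], "grip": 1}, {"rotation": [0, 0, 0], "dp": [0, -0.03, 0.036], "grip": 1}, {"rotation": [0, 0, 0], "dp": [0, -0.03, 0.036], "grip": 1}, {"rotation": [0, 0, 0], "dp": [0, -0.03, 0.036], "grip": 1}]'

```text
time_s: 1.1
ee_pos: [0.4534, 0.3413, 0.2311]
tool_rot: [[-0.0, 0.133, 0.991], [-0.0, 0.991, -0.133], [-1.0, -0.0, -0.0]]
wrist_force: [2.0, 1.0, 0.1]
opening: 0.0002
```

Emit:
step_arm --commands '[{"rotation": [0, 0, 0], "dp": [-0.008, -0.033, 0.017], "grip": 1}, {"rotation": [0, 0, 0], "dp": [-0.008, -0.033, 0.017], "grip": 1}, {"rotation": [0, 0, 0], "dp": [-0.008, -0.033, 0.017], "grip": 1}, {"rotation": [0, 0, 0], "dp": [-0.008, -0.033, 0.017], "grip": 1}, {"rotation": [0, 0, 0], "dp": [-0.008, -0.033, 0.017], "grip": 1}, {"rotation": [0, 0, 0], "dp": [-0.008, -0.033, 0.017], "grip": 1}, {"rotation": [0, 0, 0], "dp": [-0.008, -0.033, 0.017], "grip": 1}, {"rotation": [0, 0, 0], "dp": [-0.008, -0.033, 0.017], "grip": 1}, {"rotation": [0, 0, 0], "dp": [0, 0, 0], "grip": 1}, {"rotation": [0, 0, 0], "dp": [0, 0, 0], "grip": 1}]'

```text
time_s: 2.1
ee_pos: [0.5521, 0.0624, 0.2951]
tool_rot: [[-0.0, 0.136, 0.991], [0.0, 0.991, -0.136], [-1.0, 0.0, -0.0]]
wrist_force: [-1.0, 0.7, -0.1]
opening: -0.0002
```

Run:
```python
from h import *
d=grab('wrist','w1');print(d['fov_y'],d['cx'],d['cy'],-d['R'].T@d['t'],d['R'].round(3).tolist(),ctrl.get_state()['ee_pos'])
```

```text
58.44716731245424 258.94602116735086 192.3475201181296 [0.48485948 0.07093091 0.43758505] [[0.135, 0.991, -0.001], [0.955, -0.13, 0.265], [0.262, -0.036, -0.964]] [0.55167218 0.06390653 0.29481097]
```

View pics/w1.png

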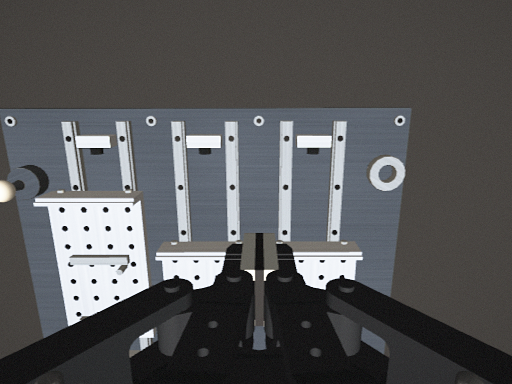

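Wrist view, image up being toward the robot: the base-plate front edge is at row 108 (right corner at 411,108). The housing and casting lips are at rows about 242–260, and the empty lip at rows about 192–205, columns 35–143. The rack yaw matches the tool.

Run:
```python
from h import *
d=load('w1');ee=np.array([0.5517,0.0639])
c,s=np.cos(np.radians(-7.7)),np.sin(np.radians(-7.7));R=np.array([[c,-s],[s,c]])
g=cv2.cvtColor(d['pixels'],cv2.COLOR_RGB2GRAY)
for u in(60,130,200,345):print(u,g[185:215,u].tolist() if u<150 else g[236:270,u].tolist())
def P(u,v,z):
    p=onplane(d,u,v,z)[:2];return p
corner=P(411,108,.012);o=corner-R@[-.1,.25];print('corner',corner,'origin',o)
for n,u,v in[('castR',361,259),('houseL',156,259),('eL',35,205),('eR',143,205),('eRtop',143,192)]:
    p=P(u,v,.074);print(n,p.round(4),'rack',(R.T@(p-o)).round(4),'rel ee (rack axes)',(R.T@(p-ee)).round(4))
```

```text
60 [99, 102, 101, 97, 93, 137, 224, 215, 133, 109, 113, 108, 122, 208, 247, 245, 241, 136, 248, 244, 244, 246, 128, 8, 14, 12, 78, 211, 246, 242]
130 [220, 189, 182, 176, 115, 161, 204, 190, 111, 108, 111, 111, 125, 210, 249, 245, 218, 140, 250, 245, 245, 248, 251, 235, 213, 169, 233, 251, 247, 245]
200 [98, 99, 100, 99, 102, 111, 119, 116, 115, 116, 114, 121, 115, 114, 112, 124, 212, 250, 247, 222, 130, 235, 246, 245, 246, 247, 246, 246, 245, 245, 244, 245, 244, 245]
345 [100, 99, 102, 100, 89, 104, 191, 222, 162, 113, 113, 115, 116, 116, 112, 124, 211, 250, 247, 182, 143, 250, 246, 244, 113, 174, 237, 250, 246, 245, 245, 245, 246, 245]
corner [0.52098611 0.25060584] origin [ 0.58658789 -0.01053858]
castR [0.6792 0.1637] rack [0.0684 0.1851] rel ee (rack axes) [0.113 0.116]
houseL [ 0.6471 -0.072 ] rack [ 0.0682 -0.0528] rel ee (rack axes) [ 0.1127 -0.1219]
eL [ 0.5646 -0.1911] rack [ 0.0024 -0.1819] rel ee (rack axes) [ 0.0469 -0.2509]
eR [ 0.5808 -0.0722] rack [ 0.0025 -0.0619] rel ee (rack axes) [ 0.0471 -0.131 ]
eRtop [ 0.5661 -0.0689] rack [-0.0124 -0.0606] rel ee (rack axes) [ 0.0321 -0.1297]
```

Emit:
step_arm --commands '[{"rotation": [0, 0, 0], "dp": [0.0, 0.01, 0.022], "grip": 1}, {"rotation": [0, 0, 0], "dp": [0.02, 0.01, 0.023], "grip": 1}, {"rotation": [0, 0, 0], "dp": [0.025, 0.01, 0.023], "grip": 1}, {"rotation": [0, 0, 0], "dp": [0.025, 0.01, 0.023], "grip": 1}, {"rotation": [0, 0, 0], "dp": [0.025, 0.01, 0.023], "grip": 1}, {"rotation": [0, 0, 0], "dp": [0.025, 0.011, 0.023], "grip": 1}, {"rotation": [0, 0, 0], "dp": [0.025, 0, 0], "grip": 1}, {"rotation": [0, 0, 0], "dp": [0.025, 0, 0], "grip": 1}, {"rotation": [0, 0, 0], "dp": [0.02, 0, 0], "grip": 1}, {"rotation": [0, 0, 0], "dp": [0, 0, 0], "grip": 1}]'

```text
time_s: 3.15
ee_pos: [0.6927, 0.1075, 0.1011]
tool_rot: [[-0.008, 0.131, 0.991], [-0.0, 0.991, -0.131], [-1.0, -0.001, -0.007]]
wrist_force: [-0.7, -0.2, -0.1]
opening: 0.0002
```

Run:
```python
from h import *
d=grab('wrist','w2');a=grab('side','d2');s=ctrl.get_state();print(s['ee_pos'])
c=cv2.resize(a['pixels'][130:290,130:330,::-1],(480,384),interpolation=2)
cv2.imwrite('pics/c2.png',cv2.resize(np.hstack([d['pixels'][:,100:420,::-1],c]),(800,384)))
```

```text
[0.69546216 0.10701458 0.10501869]
```

View pics/c2.png

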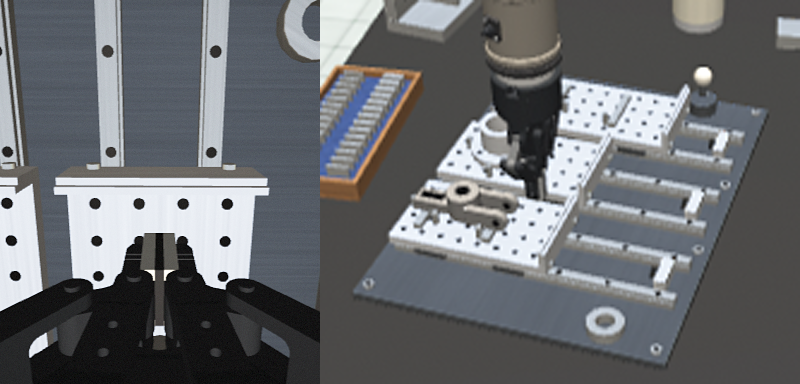

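Emit:
step_arm --commands '[{"rotation": [0, 0, 0], "dp": [0.016, 0, 0], "grip": 1}, {"rotation": [0, 0, 0], "dp": [0.016, 0, 0], "grip": 1}, {"rotation": [0, 0, 0], "dp": [0.015, 0, 0], "grip": 1}, {"rotation": [0, 0, 0], "dp": [0, 0, 0], "grip": 1}, {"rotation": [0, 0, 0], "dp": [0, 0, -0.004], "grip": 1}, {"rotation": [0, 0, 0], "dp": [0, 0, -0.004], "grip": 1}, {"rotation": [0, 0, 0], "dp": [0, 0, -0.004], "grip": 1}, {"rotation": [0, 0, 0], "dp": [0, 0, -0.004], "grip": 1}, {"rotation": [0, 0, 0], "dp": [0, 0, -0.004], "grip": 1}, {"rotation": [0, 0, 0], "dp": [0, 0, -0.004], "grip": 1}]'

```text
time_s: 4.25
ee_pos: [0.673, 0.1087, 0.0591]
tool_rot: [[0.002, 0.134, 0.991], [0.0, 0.991, -0.134], [-1.0, 0.001, 0.002]]
wrist_force: [2.4, -0.3, 1.1]
opening: -0.0001
```

Emit:
step_arm --commands '[{"rotation": [0, 0, 0], "dp": [0, 0, -0.006], "grip": 1}, {"rotation": [0, 0, 0], "dp": [0, 0, -0.009], "grip": 1}, {"rotation": [0, 0, 0], "dp": [0, 0, -0.012], "grip": 1}, {"rotation": [0, 0, 0], "dp": [0, 0, -0.012], "grip": 1}, {"rotation": [0, 0, 0], "dp": [0, 0, -0.012], "grip": 1}, {"rotation": [0, 0, 0], "dp": [0, 0, -0.012], "grip": 1}, {"rotation": [0, 0, 0], "dp": [0, 0, -0.012], "grip": 1}, {"rotation": [0, 0, 0], "dp": [0, 0, -0.012], "grip": 1}, {"rotation": [0, 0, 0], "dp": [0, 0, -0.009], "grip": 1}, {"rotation": [0, 0, 0], "dp": [0, 0, -0.006], "grip": 1}]'

```text
time_s: 5.25
ee_pos: [0.5697, 0.1225, 0.058]
tool_rot: [[-0.001, 0.133, 0.991], [-0.0, 0.991, -0.133], [-1.0, -0.0, -0.001]]
wrist_force: [3.9, 0.4, 1.0]
opening: -0.0001
```

Emit:
step_arm --commands '[{"rotation": [0, 0, 0], "dp": [0, 0, -0.005], "grip": 1}, {"rotation": [0, 0, 0], "dp": [0, 0, -0.005], "grip": 1}, {"rotation": [0, 0, 0], "dp": [0, 0, -0.005], "grip": 1}, {"rotation": [0, 0, 0], "dp": [0, 0, -0.004], "grip": 1}, {"rotation": [0, 0, 0], "dp": [0, 0, -0.004], "grip": 1}, {"rotation": [0, 0, 0], "dp": [0, 0, -0.003], "grip": 1}, {"rotation": [0, 0, 0], "dp": [0, 0, -0.003], "grip": 1}, {"rotation": [0, 0, 0], "dp": [0, 0, -0.002], "grip": 1}, {"rotation": [0, 0, 0], "dp": [0, 0, -0.002], "grip": 1}, {"rotation": [0, 0, 0], "dp": [0, 0, -0.002], "grip": 1}]'

```text
time_s: 6.25
ee_pos: [0.5454, 0.1257, 0.0596]
tool_rot: [[0.018, 0.136, 0.991], [0.0, 0.991, -0.136], [-1.0, 0.003, 0.018]]
wrist_force: [30.1, -3.4, -23.7]
opening: 0.0
```

Emit:
step_arm --commands '[{"rotation": [0, 0, 0], "dp": [0, 0, 0.005], "grip": 1}, {"rotation": [0, 0, 0], "dp": [0, 0, 0.005], "grip": 1}, {"rotation": [0, 0, 0], "dp": [0, 0, 0.005], "grip": 1}, {"rotation": [0, 0, 0], "dp": [0, 0, 0.002], "grip": 1}, {"rotation": [0, 0, 0], "dp": [-0.015, 0, 0], "grip": 1}, {"rotation": [0, 0, 0], "dp": [-0.03, 0, 0], "grip": 1}, {"rotation": [0, 0, 0], "dp": [-0.03, 0, 0], "grip": 1}, {"rotation": [0, 0, 0], "dp": [-0.03, 0, 0], "grip": 1}, {"rotation": [0, 0, 0], "dp": [-0.02, 0, 0], "grip": 1}, {"rotation": [0, 0, 0], "dp": [0, 0, 0], "grip": 1}]'

```text
time_s: 7.25
ee_pos: [0.5548, 0.1251, 0.1873]
tool_rot: [[0.005, 0.134, 0.991], [0.002, 0.991, -0.134], [-1.0, 0.003, 0.005]]
wrist_force: [0.5, -0.3, 0.1]
opening: 0.0003
```

Run:
```python
from h import *
d=grab('wrist','w3');a=grab('side','d3');s=ctrl.get_state();print(s['ee_pos'],s['wrist_force'])
c=cv2.resize(a['pixels'][130:290,130:330,::-1],(480,384),interpolation=2)
cv2.imwrite('pics/c3.png',cv2.resize(np.hstack([d['pixels'][:,100:420,::-1],c]),(800,384)))
```

```text
[0.55292693 0.12480703 0.18399084] [-1.10222872 -0.07027453 -0.6783594 ]
```

View pics/c3.png

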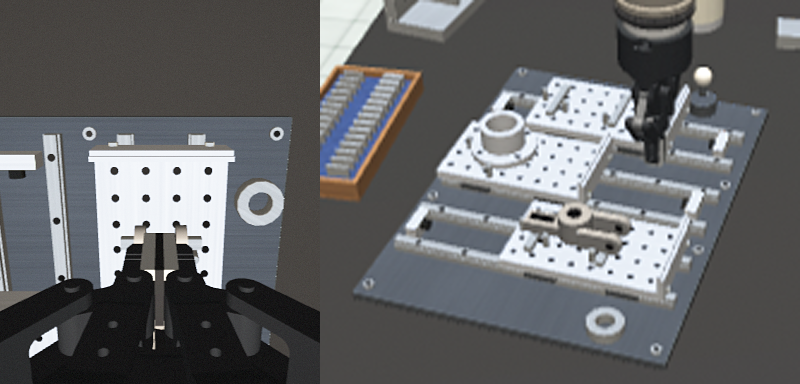

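Emit:
step_arm --commands '[{"rotation": [0, 0, 0], "dp": [0, -0.025, 0], "grip": 1}, {"rotation": [0, 0, 0], "dp": [0, -0.04, 0], "grip": 1}, {"rotation": [0, 0, 0], "dp": [0, -0.04, 0], "grip": 1}, {"rotation": [0, 0, 0], "dp": [0, -0.04, 0], "grip": 1}, {"rotation": [0, 0, 0], "dp": [0, -0.04, 0], "grip": 1}, {"rotation": [0, 0, 0], "dp": [0, -0.04, 0], "grip": 1}, {"rotation": [0, 0, 0], "dp": [0.0, -0.026, 0], "grip": 1}, {"rotation": [0, 0, 0], "dp": [0.03, 0, 0], "grip": 1}, {"rotation": [0, 0, 0], "dp": [0.03, 0, 0], "grip": 1}, {"rotation": [0, 0, 0], "dp": [0, 0, 0], "grip": 1}]'

```text
time_s: 8.35
ee_pos: [0.5159, -0.1235, 0.1192]
tool_rot: [[-0.009, 0.134, 0.991], [0.001, 0.991, -0.134], [-1.0, -0.0, -0.009]]
wrist_force: [-0.3, 0.5, 0.1]
opening: -0.0002
```

Run:
```python
from h import *
d=grab('wrist','w4');a=grab('side','d4');s=ctrl.get_state();print(s['ee_pos'],s['wrist_force'])
c=cv2.resize(a['pixels'][130:290,130:330,::-1],(480,384),interpolation=2)
cv2.imwrite('pics/c4.png',cv2.resize(np.hstack([d['pixels'][:,100:420,::-1],c]),(800,384)))
```

```text
[ 0.51889049 -0.12390992  0.1227751 ] [-0.31278866  0.8422375   0.23567569]
```

View pics/c4.png

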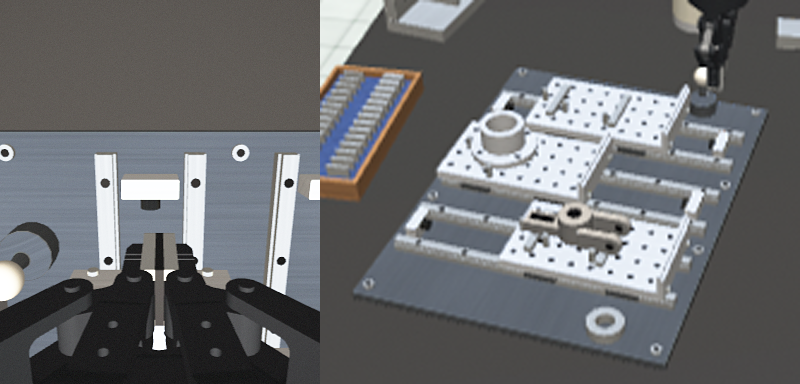

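Emit:
step_arm --commands '[{"rotation": [0, 0, 0], "dp": [0.02, 0, 0], "grip": 1}, {"rotation": [0, 0, 0], "dp": [0.02, 0, 0], "grip": 1}, {"rotation": [0, 0, 0], "dp": [0.02, 0, 0], "grip": 1}, {"rotation": [0, 0, 0], "dp": [0.002, 0, 0.005], "grip": 1}, {"rotation": [0, 0, 0], "dp": [0, 0, 0.007], "grip": 1}, {"rotation": [0, 0, 0], "dp": [0, 0, 0.006], "grip": 1}, {"rotation": [0, 0, 0], "dp": [0, 0, 0.006], "grip": 1}, {"rotation": [0, 0, 0], "dp": [0, 0, 0.005], "grip": 1}, {"rotation": [0, 0, 0], "dp": [0, 0, 0.005], "grip": 1}, {"rotation": [0, 0, 0], "dp": [0, 0, 0.005], "grip": 1}]'

```text
time_s: 9.45
ee_pos: [0.558, -0.1292, 0.0613]
tool_rot: [[-0.002, 0.134, 0.991], [0.0, 0.991, -0.134], [-1.0, 0.0, -0.002]]
wrist_force: [-3.8, 0.5, 2.4]
opening: 0.0003
```

Emit:
step_arm --commands '[{"rotation": [0, 0, 0], "dp": [0, 0, 0.005], "grip": 1}, {"rotation": [0, 0, 0], "dp": [0, 0, 0.006], "grip": 1}, {"rotation": [0, 0, 0], "dp": [0, 0, 0.006], "grip": 1}, {"rotation": [0, 0, 0], "dp": [0, 0, 0.006], "grip": 1}, {"rotation": [0, 0, 0], "dp": [0, 0, 0.006], "grip": 1}, {"rotation": [0, 0, 0], "dp": [0, 0, 0.006], "grip": 1}, {"rotation": [0, 0, 0], "dp": [0, 0, 0.005], "grip": 1}, {"rotation": [0, 0, 0], "dp": [0, 0, 0.004], "grip": 1}, {"rotation": [0, 0, 0], "dp": [0, 0, 0.003], "grip": 1}, {"rotation": [0, 0, 0], "dp": [0, 0, 0.002], "grip": 1}]'

```text
time_s: 10.45
ee_pos: [0.6071, -0.1359, 0.0611]
tool_rot: [[-0.0, 0.134, 0.991], [-0.0, 0.991, -0.134], [-1.0, -0.0, -0.0]]
wrist_force: [-3.1, -0.7, -0.6]
opening: -0.0003
```

Emit:
step_arm --commands '[{"rotation": [0, 0, 0], "dp": [0, 0, 0.003], "grip": 1}, {"rotation": [0, 0, 0], "dp": [0, 0, 0.003], "grip": 1}, {"rotation": [0, 0, 0], "dp": [0, 0, 0.002], "grip": 1}, {"rotation": [0, 0, 0], "dp": [0, 0, 0.002], "grip": 1}, {"rotation": [0, 0, 0], "dp": [0, 0, 0.002], "grip": 1}, {"rotation": [0, 0, 0], "dp": [0, 0, 0.002], "grip": 1}, {"rotation": [0, 0, 0], "dp": [0, 0, 0.001], "grip": 1}, {"rotation": [0, 0, 0], "dp": [0, 0, 0.001], "grip": 1}, {"rotation": [0, 0, 0], "dp": [0, 0, 0.001], "grip": 1}, {"rotation": [0, 0, 0], "dp": [0, 0, 0], "grip": 1}]'

```text
time_s: 11.45
ee_pos: [0.621, -0.1378, 0.0611]
tool_rot: [[-0.006, 0.134, 0.991], [0.002, 0.991, -0.134], [-1.0, 0.001, -0.006]]
wrist_force: [-12.3, 1.8, 7.2]
opening: -0.0003
```

Emit:
step_arm --commands '[{"rotation": [0, 0, 0], "dp": [0, 0, 0.001], "grip": 1}, {"rotation": [0, 0, 0], "dp": [0, 0, 0.001], "grip": 1}, {"rotation": [0, 0, 0], "dp": [0, 0, 0.001], "grip": 1}, {"rotation": [0, 0, 0], "dp": [0, 0, 0.001], "grip": 1}, {"rotation": [0, 0, 0], "dp": [0, 0, 0.001], "grip": 1}, {"rotation": [0, 0, 0], "dp": [0, 0, 0], "grip": 1}, {"rotation": [0, 0, 0], "dp": [0, 0, 0], "grip": 1}, {"rotation": [0, 0, 0], "dp": [0, 0, 0], "grip": 1}, {"rotation": [0, 0, 0], "dp": [0, 0, 0], "grip": 1}, {"rotation": [0, 0, 0], "dp": [0, 0, 0], "grip": 1}]'

```text
time_s: 12.45
ee_pos: [0.6211, -0.1378, 0.061]
tool_rot: [[-0.015, 0.134, 0.991], [0.004, 0.991, -0.134], [-1.0, 0.002, -0.016]]
wrist_force: [-26.2, 4.5, 20.3]
opening: -0.0002
```

The TCP stayed put while the force rose to 26 N, so the pallet is on its hard stop. I'll back off, lift clear and check.

Emit:
step_arm --commands '[{"rotation": [0, 0, 0], "dp": [0, 0, -0.006], "grip": 1}, {"rotation": [0, 0, 0], "dp": [0, 0, -0.012], "grip": 1}, {"rotation": [0, 0, 0], "dp": [0, 0, -0.015], "grip": 1}, {"rotation": [0, 0, 0], "dp": [-0.02, 0, -0.015], "grip": 1}, {"rotation": [0, 0, 0], "dp": [-0.04, 0, -0.015], "grip": 1}, {"rotation": [0, 0, 0], "dp": [-0.04, 0.03, -0.015], "grip": 1}, {"rotation": [0, 0, 0], "dp": [-0.04, 0.04, -0.01], "grip": 1}, {"rotation": [0, 0, 0], "dp": [-0.04, 0.04, 0], "grip": 1}, {"rotation": [0, 0, 0], "dp": [-0.04, 0.03, 0], "grip": 1}, {"rotation": [0, 0, 0], "dp": [0, 0, 0], "grip": 1}]'

```text
time_s: 13.45
ee_pos: [0.566, 0.0066, 0.2766]
tool_rot: [[0.014, 0.126, 0.992], [0.005, 0.992, -0.126], [-1.0, 0.007, 0.013]]
wrist_force: [0.2, -0.2, 0.3]
opening: 0.0001
```

Run:
```python
from h import *
d=grab('wrist','w5');a=grab('scene','s5');b=grab('side','d5');s=ctrl.get_state();print(s['ee_pos'],s['wrist_force'])
c1=cv2.resize(a['pixels'][170:285,145:345,::-1],(400,300),interpolation=2)
c2=cv2.resize(b['pixels'][150:285,140:325,::-1],(400,300),interpolation=2)
w=cv2.resize(d['pixels'][:,:,::-1],(400,300),interpolation=3)
cv2.imwrite('pics/c5.png',np.vstack([np.hstack([c1,c2]),np.hstack([w,w*0])]))
```

```text
[5.61346063e-01 2.16935352e-04 2.70125757e-01] [-0.51270011  0.00474842  0.04652111]
```

View pics/c5.png

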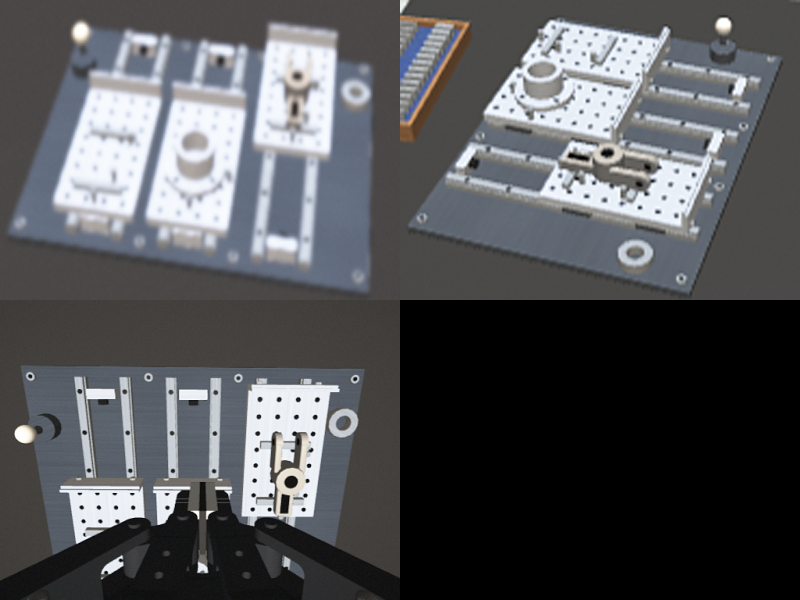

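The empty pallet is home, flush with the housing pallet. The casting pallet covers its front stop, with the casting seated between its pins. The ring and ball haven't moved, and the arm is clear.

Run:
```python
from h import *
d=load('w5');P=lambda u,v:onplane(d,u*1.28,(v-300)*1.28,.074)[:2]
ex=np.array([.991,-.134]);h=P(192,491);c=P(294,391)
print('casting lip vs housing lip along rails',(h-c)@ex,'empty vs housing',(h-P(102,491))@ex)
print(ctrl.sign_off())
```

```text
casting lip vs housing lip along rails 0.13777006893914862 empty vs housing -0.000739899634646305
the job is handed in; nothing more can be done
None
```

I drew the casting's pallet out to its stop with the shut fingertip behind its lip. I then pushed the empty pallet home from the outer side of its lip, and handed the job in at about 13.6 s.

- **Casting pallet:** the force rose to about 30 N at the out stop. In the last wrist picture its lip sits 138 mm out from the housing pallet's lip, against 140 mm at the stop.
- **Empty pallet:** the tool stopped moving while the force rose to 26 N, so it is against its home stop. In the picture its lip is level with the housing pallet's to within 1 mm.
- **Casting, housing and bystanders:** in the last pictures the casting and housing lie in their places, and the ring and ball look unmoved. I did not measure these, and I did not re-check the other four bystanders on the granite; the arm did not work near them.
- **Arm:** it stands clear, with wrist force near zero.
- **Disagreement:** early on, the scene and side cameras differed by about 8 mm on where the rack was. I worked from the closer wrist view instead. No check failed.

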